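# Transfer the column fractions to the cold-store rack in order

### The arm

A 7-joint arm with a two-finger parallel gripper is mounted at the origin on the work surface. World frame = base frame: x ahead of the robot, y to its left, z up, the work surface at z = 0. Lengths are in mm, angles in degrees, forces in N, time in s.
With the tool pointing down it reaches from about 400 to 850 mm from the base axis. Payload 4.4 kg.
Tool frame: the origin (TCP) lies at the very end of the fingers, on their centre line; the grasp point (between the pads) lies 19 mm behind it; z points along the fingers, x is the direction in which the jaws open and shut, and the axes are right-handed (so a half turn about z gives the same grasp; the last joint's range is limited). The gripper opens to 94 mm and grips with 3 to 60 N. Pads are 16 mm wide; open, the fingers measure 119 mm over their backs; the gripper's body (75 mm by 177 mm) begins 78 mm behind the grasp point.
Start: joints at [61.891, 36.005, 2.206, 86.941, -1.547, 57.084, -1.146], TCP at [267.919, -592.231, 205.478] pointing down, gripper open.
Joint ranges: [-175.42, 175.42], [-21.48, 121.26], [-71.46, 75.88], [10.55, 141.38], [-63.04, 243.04], [13.31, 113.54], [-168.57, 168.57]. Speed limits (degrees/s): [147.25, 147.25, 180, 180, 180, 180, 180].

### API

Orientations are given as [roll, pitch, yaw] about the fixed x, y, z axes, in that order (R = Rz(yaw) Ry(pitch) Rx(roll)).
In Python, from workcell import reach, move_linear, set_joints, open_gripper, close, hold, inverse_kinematics, get_state, read_camera, camera_model, Unreachable, sign_off gives the robot as it stands. The module is installed in compiled form; this text tells all that it offers. Calls block until the motion is done:
- reach(position, orientation): joint-space move of the TCP to a pose.
- move_linear(position, max_speed=150, ori=None): straight line of the TCP; ori=None keeps the orientation; max_speed is the mean speed in mm/s.
- set_joints(angles): joint-space move.
- open_gripper() and close(strength=None): open the fingers fully, or close them until they stop; strength is the grip in N (None keeps the last).
- hold(seconds).
- inverse_kinematics(position, orientation): joint angles nearest the present ones, or None.
- get_state(): the state.
- read_camera(name): name is "side" or "top"; returns (picture, depth): 480x640x3 uint8, red, green, blue; 480x640 float32, mm along the optical axis (not along the pixel's ray), 0 where there is no reading.
- camera_model(name): a dict with "fx", "fy", "cx", "cy" (pixels), "R" (3x3) and "t" (3): a world point X has camera coordinates R X + t. Camera axes: x right, y down, z forward; pixel columns grow to the right and rows downward; lengths in mm; the calibration is good to about 2 mm. A picture is of the moment at which its call begins. camera_model takes no time and is no camera call.
A pose or a line that the arm cannot do raises Unreachable and nothing moves.
- sign_off(): hands the job in, once; it reports no verdict.
The state is a dict: "t": time; "joints": joint angles; "joint_velocities": joint speeds; "tau": joint torques, N m; "eef_pos": TCP position; "eef_rot": TCP orientation; "contact_force": force on the tool from outside, world axes, zero at the start; "ft_torque": the same for the moment, N m; "opening": finger opening in mm.
Only numpy, scipy, OpenCV 4.12 (cv2) and the standard library are available. Lean on these libraries where they do the work, as an engineer would, in place of code of your own. Each camera call takes 0.05 s, during which the arm holds its last target. There are 200 camera calls.

### The job

Move the four big fraction tubes from the white rack to the big openings of the empty dark grey rack, ready for the cold store, in the same order: counted from each rack's violet end, the first tube of the white rack becomes the first in the grey rack, and so on to the fourth. Keep the tubes upright, set each one gently all the way down and let go of it; the small sample vials stay standing where they are in the white rack.

Things in the scene. Friction and masses are not known exactly. Their poses are not given: they have to be found in the camera images.
- tube_red_mid (a point): Big red-capped centrifuge tube: frosted white, upright, 115 mm tall, 29 mm across (tapered foot, 21 mm), about 55 g; red screw cap 34 mm across, the top 14 mm. The point is its centre, half-way up, 57.5 mm above the foot; z along the tube, up. Stands 52 mm from its neighbours: grip the cap, or just below, with the fingers closing across the row (along the rack's x).
- tube_yellow_mid (a point): Big yellow-capped centrifuge tube: frosted white, upright, 115 mm tall, 29 mm across (tapered foot, 21 mm), about 55 g; yellow screw cap 34 mm across, the top 14 mm. The point is its centre, half-way up, 57.5 mm above the foot; z along the tube, up. Stands 52 mm from its neighbours: grip the cap, or just below, with the fingers closing across the row (along the rack's x).
- tube_green_mid (a point): Big green-capped centrifuge tube: frosted white, upright, 115 mm tall, 29 mm across (tapered foot, 21 mm), about 55 g; green screw cap 34 mm across, the top 14 mm. The point is its centre, half-way up, 57.5 mm above the foot; z along the tube, up. Stands 52 mm from its neighbours: grip the cap, or just below, with the fingers closing across the row (along the rack's x).
- tube_blue_mid (a point): Big blue-capped centrifuge tube: frosted white, upright, 115 mm tall, 29 mm across (tapered foot, 21 mm), about 55 g; blue screw cap 34 mm across, the top 14 mm. The point is its centre, half-way up, 57.5 mm above the foot; z along the tube, up. Stands 52 mm from its neighbours: grip the cap, or just below, with the fingers closing across the row (along the rack's x).
- vial_red: Small red-capped sample vial: 62 mm tall, 20 mm across, red cap 21.6 mm, about 16 g; origin at the centre of its underside. Starts in the white rack's small opening beside the big tube of its colour, its top 8 mm above the deck, and stays there.
- vial_yellow: Small yellow-capped sample vial: 62 mm tall, 20 mm across, yellow cap 21.6 mm, about 16 g; origin at the centre of its underside. Starts in the white rack's small opening beside the big tube of its colour, its top 8 mm above the deck, and stays there.
- vial_green: Small green-capped sample vial: 62 mm tall, 20 mm across, green cap 21.6 mm, about 16 g; origin at the centre of its underside. Starts in the white rack's small opening beside the big tube of its colour, its top 8 mm above the deck, and stays there.
- vial_blue: Small blue-capped sample vial: 62 mm tall, 20 mm across, blue cap 21.6 mm, about 16 g; origin at the centre of its underside. Starts in the white rack's small opening beside the big tube of its colour, its top 8 mm above the deck, and stays there.
- white_rack: White tube rack, fixed to the bench: 214 mm long (y), 80 wide (x), 62 high; origin under its centre, on the bench. End panel at +y violet. Floor at z 8 mm, with 8 mm deep 30 mm square seats under the deck; deck at 54 to 62 with 34 mm square openings for big tubes at x -16, y +78 (first), +26, -26, -78, 25 mm ones for vials at x +21, same y. Starts with all tubes and vials, colours in any order.
- grey_rack: Dark grey tube rack like the white one, fixed to the bench: 214 mm long (y), 80 wide (x), 62 high; origin under its centre, on the bench. End panel at +y violet. Floor at z 8 mm, with 8 mm deep 30 mm square seats under the deck; deck at 54 to 62 with 34 mm square openings for big tubes at x -16, y +78 (first), +26, -26, -78, 25 mm ones for vials at x +21, same y. Starts empty. A seated tube's centre is at z 65.5.
Mind the look-alikes: they are no part of the job. Leave any orange look-alike of the part that bears tube_yellow_mid alone. What is shaped like the part that bears tube_blue_mid but orange is not meant.

How it is judged (in metres and radians):
At the end, for the whole second after the job is handed in: Each big tube stands in the grey big opening of the same number from the violet end as it had in the white rack (its vial marks it): within 9 mm along and across, 6 mm in height, 0.15 rad of upright, at rest. Vials still in place: 12 mm along, 8 mm across, 6 mm in height, 0.2 rad (x of tube_red_mid in the frame of grey_rack between -0.025 and -0.007 m and z of tube_red_mid in the frame of grey_rack between 0.0595 and 0.0715 m and angle between each of tube_red_mid, tube_yellow_mid, tube_green_mid, tube_blue_mid's own z axis and vertical below 0.15 rad and linear speed of each of tube_red, tube_yellow, tube_green, tube_blue below 0.02 m/s and ((y of vial_red in the frame of white_rack between -0.09 and -0.066 m and y of tube_red_mid in the frame of grey_rack between -0.087 and -0.069 m) or (y of vial_red in the frame of white_rack between -0.038 and -0.014 m and y of tube_red_mid in the frame of grey_rack between -0.035 and -0.017 m) or (y of vial_red in the frame of white_rack between 0.014 and 0.038 m and y of tube_red_mid in the frame of grey_rack between 0.017 and 0.035 m) or (y of vial_red in the frame of white_rack between 0.066 and 0.09 m and y of tube_red_mid in the frame of grey_rack between 0.069 and 0.087 m)) and x of vial_red in the frame of white_rack between 0.013 and 0.029 m and z of vial_red in the frame of white_rack between 0.002 and 0.014 m and angle between each of vial_red, vial_yellow, vial_green, vial_blue's own z axis and vertical below 0.2 rad and x of tube_yellow_mid in the frame of grey_rack between -0.025 and -0.007 m and z of tube_yellow_mid in the frame of grey_rack between 0.0595 and 0.0715 m and ((y of vial_yellow in the frame of white_rack between -0.09 and -0.066 m and y of tube_yellow_mid in the frame of grey_rack between -0.087 and -0.069 m) or (y of vial_yellow in the frame of white_rack between -0.038 and -0.014 m and y of tube_yellow_mid in the frame of grey_rack between -0.035 and -0.017 m) or (y of vial_yellow in the frame of white_rack between 0.014 and 0.038 m and y of tube_yellow_mid in the frame of grey_rack between 0.017 and 0.035 m) or (y of vial_yellow in the frame of white_rack between 0.066 and 0.09 m and y of tube_yellow_mid in the frame of grey_rack between 0.069 and 0.087 m)) and x of vial_yellow in the frame of white_rack between 0.013 and 0.029 m and z of vial_yellow in the frame of white_rack between 0.002 and 0.014 m and x of tube_green_mid in the frame of grey_rack between -0.025 and -0.007 m and z of tube_green_mid in the frame of grey_rack between 0.0595 and 0.0715 m and ((y of vial_green in the frame of white_rack between -0.09 and -0.066 m and y of tube_green_mid in the frame of grey_rack between -0.087 and -0.069 m) or (y of vial_green in the frame of white_rack between -0.038 and -0.014 m and y of tube_green_mid in the frame of grey_rack between -0.035 and -0.017 m) or (y of vial_green in the frame of white_rack between 0.014 and 0.038 m and y of tube_green_mid in the frame of grey_rack between 0.017 and 0.035 m) or (y of vial_green in the frame of white_rack between 0.066 and 0.09 m and y of tube_green_mid in the frame of grey_rack between 0.069 and 0.087 m)) and x of vial_green in the frame of white_rack between 0.013 and 0.029 m and z of vial_green in the frame of white_rack between 0.002 and 0.014 m and x of tube_blue_mid in the frame of grey_rack between -0.025 and -0.007 m and z of tube_blue_mid in the frame of grey_rack between 0.0595 and 0.0715 m and ((y of vial_blue in the frame of white_rack between -0.09 and -0.066 m and y of tube_blue_mid in the frame of grey_rack between -0.087 and -0.069 m) or (y of vial_blue in the frame of white_rack between -0.038 and -0.014 m and y of tube_blue_mid in the frame of grey_rack between -0.035 and -0.017 m) or (y of vial_blue in the frame of white_rack between 0.014 and 0.038 m and y of tube_blue_mid in the frame of grey_rack between 0.017 and 0.035 m) or (y of vial_blue in the frame of white_rack between 0.066 and 0.09 m and y of tube_blue_mid in the frame of grey_rack between 0.069 and 0.087 m)) and x of vial_blue in the frame of white_rack between 0.013 and 0.029 m and z of vial_blue in the frame of white_rack between 0.002 and 0.014 m); the robot touches nothing.
It fails at once if a big tube is dropped from more than about 3 cm or knocked flying (faster than 0.75 m/s while no finger holds it) ((linear speed of tube_red above 0.75 m/s and contact force between tube_red and the fingers below 0.05 N) or (linear speed of tube_yellow above 0.75 m/s and contact force between tube_yellow and the fingers below 0.05 N) or (linear speed of tube_green above 0.75 m/s and contact force between tube_green and the fingers below 0.05 N) or (linear speed of tube_blue above 0.75 m/s and contact force between tube_blue and the fingers below 0.05 N)).
It fails at once if a big tube is tipped over (more than 45 degrees) (angle between any of tube_red_mid, tube_yellow_mid, tube_green_mid, tube_blue_mid's own z axis and vertical above 0.785 rad).
It fails at once if a small vial is taken out or knocked out of its place (moved more than 25 mm) (distance of any of vial_red, vial_yellow, vial_green, vial_blue from where it was at the start of the episode above 0.025 m).
It also fails if it takes over 112 s, if anything falls off the work surface, if the arm or the gripper's body presses on something with over 40 N, if the wrist force passes 120 N, or if a joint passes its speed limit or range.

## Working session

There is one attempt and no reset: what is moved stays moved. The work goes in short steps, each a Python script; the robot and the scene stay as the last script left them, time stands still between calls to the robot, and variables do not carry over. Pictures are saved under pics/ and viewed, about 12 in all and at most 16, crops included, and the job is handed in when it is done.

```bash
mkdir -p pics; python3 - <<'E'
from workcell import *
import cv2,numpy as np
for n in("top","side"):
    p,d=read_camera(n);cv2.imwrite(f"pics/{n}0.png",p[:,:,::-1]);np.savez(f"{n}0.npz",p=p,d=d)
    m=camera_model(n);print(n,m,(d>0).mean())
s=get_state();print(s["t"],s["eef_pos"],s["eef_rot"],s["opening"])
E
```

```text
top {'fx': 497.2398215504945, 'fy': 497.2398215504945, 'cx': 328.88600762535526, 'cy': 241.66932036235724, 'R': array([[-1.08046967e-02, -9.99941134e-01, -9.93289763e-04],
       [-9.94614832e-01,  1.08495296e-02, -1.03070965e-01],
       [ 1.03075674e-01, -1.25709786e-04, -9.94673509e-01]]), 't': array([  48.3540644 ,  554.31771085, 1005.00701601])} 0.9961067708333333
side {'fx': 443.62701820211885, 'fy': 443.62701820211885, 'cx': 323.24435872604715, 'cy': 246.5992625220227, 'R': array([[-0.99685277, -0.07799116, -0.01421043],
       [-0.04722321,  0.72817424, -0.6837633 ],
       [ 0.06367516, -0.68094028, -0.7295655 ]]), 't': array([534.33834224,  28.22725462, 847.9521784 ])} 0.9959895833333333
0.1 [ 267.64703346 -591.67637922  204.66069054] [ 1.79996959e+02  9.75511952e-02 -6.56614560e+01] 94.22369727045496
```

View pics/top0.png

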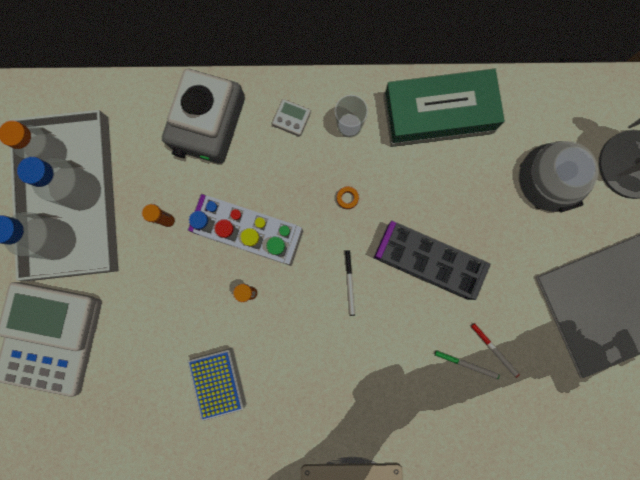

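View pics/side0.png

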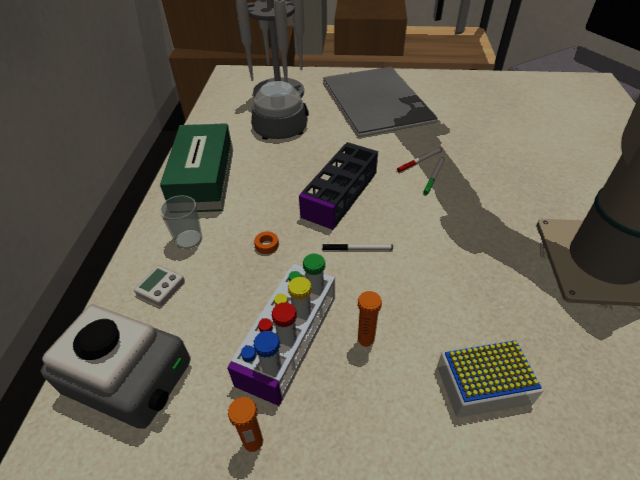

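Candidates in the top view:
- The white rack's big caps, from the violet end, are blue (199,220), red (224,228), yellow (249,237) and green (276,246).
- The look-alikes are orange bottles at (152,213), (243,293) and (14,133). They stand outside the rack and aren't part of the job. Neither are the blue-capped bottles in the tray at (36,171) and (5,230).
- The grey rack's violet end is its left end, at (386,240), with the big openings on the lower side.

Next I'll measure both racks.

```bash
cat > h.py <<'E'
from workcell import *
import cv2,numpy as np
def cloud(n,d):
    m=camera_model(n);v,u=np.mgrid[:480,:640]
    P=np.stack([(u-m["cx"])/m["fx"]*d,(v-m["cy"])/m["fy"]*d,d],-1).astype(float)
    return (P-m["t"])@m["R"]
HUE={"red":[(0,5),(172,180)],"yellow":[(24,35)],"green":[(45,85)],"blue":[(100,122)]}
def cm(p,c):
    h=cv2.cvtColor(p,cv2.COLOR_RGB2HSV)
    ok=(h[...,1]>120)&(h[...,2]>40)
    return ok&np.any([(h[...,0]>=a)&(h[...,0]<=b) for a,b in HUE[c]],0)
def proj(n,X):
    m=camera_model(n);c=m["R"]@np.asarray(X,float)+m["t"]
    return np.array([m["fx"]*c[0]/c[2]+m["cx"],m["fy"]*c[1]/c[2]+m["cy"]])
E
python3 - <<'E'
from h import *
for n,roiW,roiG in(("top",(180,185,310,275),(365,210,500,310)),("side",(225,245,345,405),(290,135,390,235))):
    z=np.load(n+"0.npz");p,d=z["p"],z["d"];X=cloud(n,d)
    def inroi(r):
        k=np.zeros((480,640),bool);k[r[1]:r[3],r[0]:r[2]]=1;return k
    for c in HUE:
        k=cm(p,c)&inroi(roiW)
        b=k&(X[...,2]>119)&(X[...,2]<130);q=X[b]
        s=k&(X[...,2]>66)&(X[...,2]<76);r=X[s]
        (cx,cy),rad=cv2.minEnclosingCircle(q[:,:2].astype(np.float32))
        print(n,c,len(q),q.mean(0).round(1),"circ",round(cx,1),round(cy,1),round(rad,1),"vial",len(r),r.mean(0).round(1))
    for nm,roi in(("W",roiW),("G",roiG)):
        k=inroi(roi)&(X[...,2]>56)&(X[...,2]<67)
        q=X[k][:,:2].astype(np.float32);print(n,nm,len(q),np.median(X[k][:,2]),cv2.minAreaRect(q),cv2.boxPoints(cv2.minAreaRect(q)).round(1).tolist())
        h=cv2.cvtColor(p,cv2.COLOR_RGB2HSV);kv=k&(h[...,0]>130)&(h[...,0]<160)&(h[...,1]>100);print("  violet",kv.sum(),X[kv].mean(0).round(1))
img=cv2.imread("pics/top0.png")
a=cv2.resize(img[185:305,130:310],None,fx=4,fy=4,interpolation=cv2.INTER_CUBIC);cv2.imwrite("pics/crop_white.png",a)
b=cv2.resize(img[210:310,365:500],None,fx=5,fy=5,interpolation=cv2.INTER_CUBIC);cv2.imwrite("pics/crop_grey.png",b)
E
```

```text
top red 239 [573.2 242.2 123.1] circ 573.8 241.9 17.1 vial 79 [608.3 230.2  69.7]
top yellow 233 [556.  193.4 123. ] circ 556.0 193.3 16.7 vial 83 [591.5 181.2  69.9]
top green 228 [539.3 144.2 123.1] circ 539.5 144.0 16.1 vial 72 [574.2 132.   69.9]
top blue 234 [590.4 290.9 123. ] circ 590.5 291.5 17.0 vial 76 [625.6 279.4  70.1]
top W 2223 61.710496021829535 ((580.7996215820312, 213.5125732421875), (218.8150634765625, 80.23930358886719), 71.0516357421875) [[507.29998779296875, 123.0999984741211], [583.2000122070312, 97.0], [654.2999877929688, 304.0], [578.4000244140625, 330.0]]
  violet 98 [622.7 306.8  61.7]
top G 2676 61.56484204129822 ((513.603271484375, -165.17874145507812), (218.55264282226562, 80.64604949951172), 65.50506591796875) [[431.6000061035156, -247.89999389648438], [505.0, -281.29998779296875], [595.5999755859375, -82.5], [522.2000122070312, -49.0]]
  violet 247 [554.6 -71.   61.6]
side red 386 [571.9 241.6 122.1] circ 572.2 240.6 17.7 vial 132 [606.8 228.9  69.1]
side yellow 331 [555.4 192.2 122.2] circ 555.5 191.1 17.7 vial 99 [590.2 178.1  69.1]
side green 282 [538.4 143.8 122.3] circ 538.3 142.8 17.2 vial 69 [574.6 128.1  68.9]
side blue 449 [588.8 290.3 122.1] circ 588.7 288.8 17.8 vial 152 [623.9 277.8  68.9]
side W 2860 61.004361333292024 ((578.88525390625, 209.9286346435547), (219.84884643554688, 81.23048400878906), 70.9169692993164) [[504.6000061035156, 119.30000305175781], [581.2999877929688, 92.80000305175781], [653.2000122070312, 300.5], [576.4000244140625, 327.1000061035156]]
  violet 462 [611.1 308.7  60.5]
side G 1795 60.88612032989242 ((511.6056213378906, -168.18307495117188), (221.31558227539062, 82.35662078857422), 65.25886535644531) [[427.8999938964844, -251.39999389648438], [502.70001220703125, -285.8999938964844], [595.2999877929688, -84.9000015258789], [520.5, -50.400001525878906]]
  violet 211 [553.3 -72.6  60.2]
```

View pics/crop_white.png

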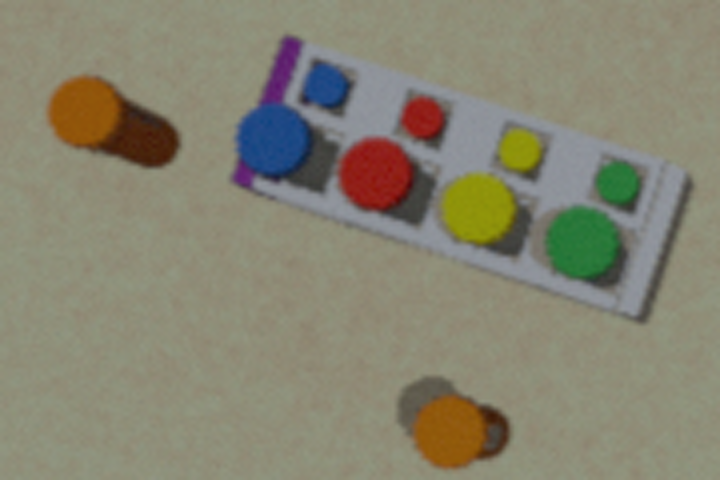

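View pics/crop_grey.png

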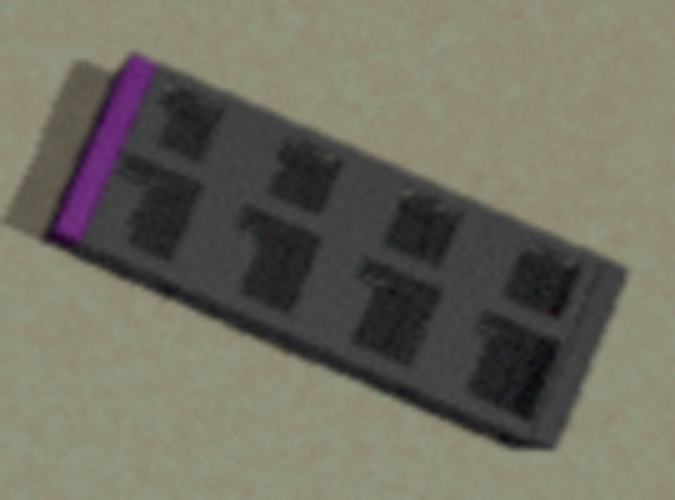

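The crops confirm the order from the violet end: blue, red, yellow, green, each beside its own vial. The orange bottles are outside the rack. I'll move blue first, slowly, watching the force.

```bash
cat >> h.py <<'E'
ROW={"blue":78,"red":26,"yellow":-26,"green":-78}
WC,WA=np.array([579.3,212.0]),-19.2
GC,GA=np.array([512.0,-166.4]),-24.6
ZG=95.
def slot(C,a,y,x=-16):
    a=np.radians(a);return C+x*np.array([np.cos(a),np.sin(a)])+y*np.array([-np.sin(a),np.cos(a)])
def P(xy,z): return [float(xy[0]),float(xy[1]),float(z)]
def st(msg):
    s=get_state();print(msg,round(s["t"],1),np.round(s["eef_pos"],1),"F",np.round(s["contact_force"],1),"op",round(s["opening"],1),flush=True);return s
def pick(c):
    w=slot(WC,WA,ROW[c])
    if get_state()["t"]<1: reach(P(w,240),[180,0,WA])
    else: move_linear(P(w,240),300,[180,0,WA])
    move_linear(P(w,ZG),120);st("at");close(20);s=st("closed")
    if s["opening"]<25: raise SystemExit("missed")
    move_linear(P(w,ZG+30),60);move_linear(P(w,245),150);st("up")
def place(c,off=(0,0)):
    g=slot(GC,GA,ROW[c])+off
    move_linear(P(g,245),200,[180,0,GA]);move_linear(P(g,ZG+65),100);hold(.3);s0=st("over")
    return g,s0["contact_force"]
def lower(g,f0,z0=ZG+65,fmax=8):
    for z in np.arange(z0-6,ZG-.1,-6).tolist()+[ZG+.5]:
        if z<ZG+.4: continue
        move_linear(P(g,z),60);f=get_state()["contact_force"]-f0
        if np.abs(f).max()>fmax: st(f"contact z {z} {f.round(1)}");return z
    st("down");return z
def release(g):
    open_gripper();hold(.2);st("open");move_linear(P(g,240),200)
E
python3 - <<'E'
from h import *
for c in ROW: print(c,slot(WC,WA,ROW[c]).round(1),slot(GC,GA,ROW[c]).round(1))
for n in("top","side"):
    X=cloud(n,np.load(n+"0.npz")["d"])
    r=(130,200,180,230) if n=="top" else (350,285,385,350)
    print("bottle height",X[r[1]:r[3],r[0]:r[2],2].max())
for c in ROW:
  for C,a in((WC,WA),(GC,GA)):
    for z in(ZG,245):
        q=inverse_kinematics(P(slot(C,a,ROW[c]),z),[180,0,a]);print(c,z,None if q is None else np.round(q))
pick("blue")
g,f0=place("blue")
for n in("top","side"):
    p,d=read_camera(n);cv2.imwrite(f"pics/{n}1.png",p[:,:,::-1])
E
```

```text
blue [589.8 290.9] [529.9 -88.8]
red [572.7 241.8] [ 508.3 -136.1]
yellow [555.6 192.7] [ 486.6 -183.4]
green [538.5 143.6] [ 465.  -230.7]
bottle height 1056.835946104259
bottle height 645.5305899124841
blue 95.0 [-21.  44. -14.  91.  13.  46. -59.]
blue 245 [-12.  37. -30.  82.  19.  66. -64.]
blue 95.0 [ 12.  36.  -9. 111.   9.  34. -27.]
blue 245 [ 16.  25. -14. 102.   7.  54. -25.]
red 95.0 [-18.  42. -12.  97.  12.  43. -55.]
red 245 [-10.  33. -26.  88.  16.  62. -59.]
red 95.0 [ 17.  35.  -8. 112.   8.  33. -21.]
red 245 [ 21.  24. -13. 103.   7.  54. -19.]
yellow 95.0 [-15.  39. -11. 103.  11.  39. -51.]
yellow 245 [ -7.  30. -23.  94.  13.  59. -54.]
yellow 95.0 [ 22.  35.  -7. 113.   8.  32. -15.]
yellow 245 [ 26.  23. -12. 104.   6.  53. -13.]
green 95.0 [-11.  37. -10. 108.  10.  36. -47.]
green 245 [ -4.  27. -21.  99.  11.  56. -48.]
green 95.0 [ 28.  35.  -7. 114.   7.  32.  -8.]
green 245 [ 31.  23. -11. 105.   5.  53.  -7.]
at 4.7 [590.4 291.3  95.9] F [ 0.8 -0.6  0.2] op 93.9
closed 5.7 [589.9 290.9  95. ] F [-0.  -0.4 -0.9] op 33.3
up 7.3 [589.3 290.4 243.9] F [-0.8  0.  -0.3] op 33.2
over 10.7 [530.1 -88.9 160.4] F [-0.2 -0.4 -0.4] op 33.5
```

```bash
python3 - <<'E'
from h import *
g=slot(GC,GA,78)
for n,r in(("top",(365,200,465,300)),("side",(270,120,390,240))):
    im=cv2.imread(f"pics/{n}1.png");K=5
    a=cv2.resize(im[r[1]:r[3],r[0]:r[2]],None,fx=K,fy=K,interpolation=cv2.INTER_CUBIC)
    pts=[slot(GC,GA,78+b*17,-16+s*17) for s,b in((-1,-1),(1,-1),(1,1),(-1,1))]
    q=np.array([(proj(n,[*p,62])-r[:2]+.5)*K for p in pts]);cv2.polylines(a,[q.round().astype(int)],True,(0,255,255),1)
    pts=[slot(GC,GA,b*107,s*40) for s,b in((-1,-1),(1,-1),(1,1),(-1,1))]
    q=np.array([(proj(n,[*p,62])-r[:2]+.5)*K for p in pts]);cv2.polylines(a,[q.round().astype(int)],True,(0,255,0),1)
    cv2.imwrite(f"pics/{n}1c.png",a)
E
```

```text
(no output)
```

View pics/side1c.png

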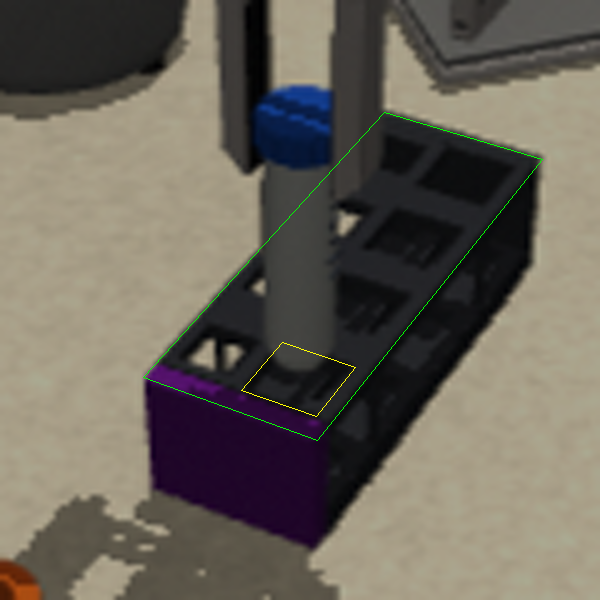

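View pics/top1c.png

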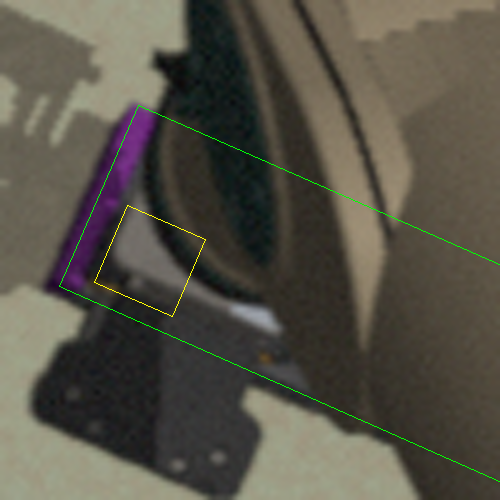

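The side crop shows blue hanging upright over the first opening, with its foot around (300,360) in the crop. I'll check the predicted openings on the unobstructed initial images before lowering.

```bash
python3 - <<'E'
from h import *
out=[]
for n,r in(("top",(370,212,500,312)),("side",(285,135,395,235))):
    im=cv2.imread(f"pics/{n}0.png");K=5
    a=cv2.resize(im[r[1]:r[3],r[0]:r[2]],None,fx=K,fy=K,interpolation=cv2.INTER_CUBIC)
    a=np.clip(a.astype(float)*1.8,0,255).astype(np.uint8)
    for y0 in(78,26,-26,-78):
      for x0,h in((-16,17),(21,12.5)):
        pts=[slot(GC,GA,y0+b*h,x0+s*h) for s,b in((-1,-1),(1,-1),(1,1),(-1,1))]
        q=np.array([(proj(n,[*p,62])-r[:2]+.5)*K for p in pts]);cv2.polylines(a,[q.round().astype(int)],True,(0,255,255),1)
    out.append(cv2.resize(a,(400,int(400*a.shape[0]/a.shape[1])),interpolation=cv2.INTER_AREA) if 0 else a)
cv2.imwrite("pics/ov_top.png",out[0]);cv2.imwrite("pics/ov_side.png",out[1])
E
```

```text
(no output)
```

View pics/ov_top.png

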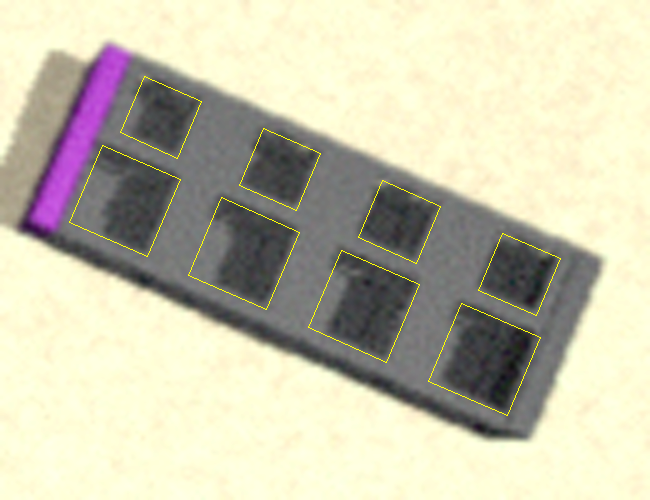

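View pics/ov_side.png

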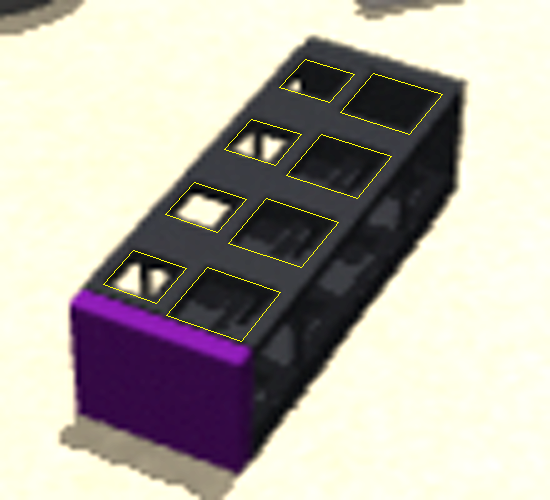

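The overlays match the openings in both views to about 1 mm. Lowering blue.

```bash
python3 - <<'E'
from h import *
g=slot(GC,GA,78);f0=get_state()["contact_force"]
z=lower(g,f0)
if z<ZG+2:
    release(g)
    move_linear(P(slot(WC,WA,26),240),300,[180,0,WA])
    for n in("top","side"):
        p,d=read_camera(n);X=cloud(n,d);k=cm(p,"blue")&(X[...,2]>112)&(X[...,2]<130)
        k[:,:250]=0
        q=X[k&(np.hypot(X[...,0]-g[0],X[...,1]-g[1])<30)];print(n,len(q),q.mean(0).round(1) if len(q) else "", "want",g)
    cv2.imwrite("pics/side2.png",p[:,:,::-1]); st("end")
E
```

```text
down 13.5 [529.8 -88.8  95.3] F [ 0.7 -0.3 -1.3] op 33.3
open 14.8 [529.9 -88.8  95.5] F [ 0.2 -0.3  0.6] op 93.8
top 260 [530.1 -86.8 122.8] want [529.92212405 -88.81909082]
side 0  want [529.92212405 -88.81909082]
end 17.0 [573.1 239.5 239.9] F [ 0.2 -0.3 -0.4] op 93.5
```

Blue is fully seated: its cap top is at 122.8 mm, about 1.5 mm off centre. Doing the other three with the same force guard.

```bash
python3 - <<'E'
from h import *
for c in("red","yellow","green"):
    pick(c);g,f0=place(c);z=lower(g,f0)
    if z>ZG+2: print("STOP",c);break
    release(g)
else:
    move_linear([430,60,300],300)
    for n in("top","side"):
        p,d=read_camera(n);X=cloud(n,d);cv2.imwrite(f"pics/{n}3.png",p[:,:,::-1])
        for c in ROW:
            g=slot(GC,GA,ROW[c]);v=slot(WC,WA,ROW[c],21);k=cm(p,c)
            for w,h in((g,123),(v,70)):
                q=X[k&(np.hypot(X[...,0]-w[0],X[...,1]-w[1])<25)&(abs(X[...,2]-h)<8)]
                a=np.radians(GA if h>100 else WA);R=np.array([[np.cos(a),np.sin(a)],[-np.sin(a),np.cos(a)]])
                if len(q)>5: q=q[q[:,2]>np.median(q[:,2])-2]
                print(n,c,h,len(q),"dz",(np.median(q[:,2])-h).round(1) if len(q) else "","rack dx,dy",(R@(q.mean(0)[:2]-w)).round(1) if len(q) else "")
    st("end")
E
```

```text
at 18.6 [573.3 242.2  95.8] F [-0.1  0.8 -0.4] op 93.8
closed 19.6 [572.7 241.8  95. ] F [ 0.  -0.6 -0.1] op 33.7
up 21.2 [572.1 241.4 244. ] F [-0.1 -0.4 -0.5] op 33.4
over 24.5 [ 508.5 -136.2  160.4] F [-0.4  0.4 -0.8] op 33.5
down 27.3 [ 508.1 -136.    95.3] F [-0.4  0.1 -0.8] op 33.0
open 28.5 [ 508.2 -136.1   95.5] F [-0.4 -0.2 -0.4] op 94.2
at 32.0 [556.2 193.   95.7] F [-0.3 -0.4  0.7] op 94.1
closed 33.0 [555.7 192.7  95. ] F [ 0.7 -0.6 -0.1] op 33.4
up 34.6 [555.  192.3 244. ] F [ 0.4 -0.3 -1.5] op 33.5
over 37.9 [ 486.8 -183.5  160.4] F [-0.1 -0.1 -0.4] op 33.7
down 40.7 [ 486.5 -183.4   95.3] F [ 0.  -0.7  0. ] op 33.3
open 41.9 [ 486.6 -183.4   95.5] F [0.1 0.5 0.1] op 94.0
at 45.4 [539.1 143.8  95.7] F [-0.  -0.2  0.9] op 93.8
closed 46.3 [538.5 143.6  95. ] F [ 0.4  0.2 -0.7] op 33.4
up 47.9 [537.9 143.2 244.1] F [-0.2 -0.5 -1.7] op 33.3
over 51.3 [ 465.2 -230.8  160.4] F [-0.5  0.9 -0.8] op 33.5
down 54.0 [ 464.8 -230.6   95.3] F [-0.5  0.3 -0.8] op 33.5
open 55.3 [ 465.  -230.7   95.5] F [-0.4 -0.  -0.7] op 93.9
top blue 123 228 dz 0.3 rack dx,dy [-0.2  1.9]
top blue 70 72 dz -0.2 rack dx,dy [0.8 0.7]
top red 123 228 dz 0.1 rack dx,dy [-0.3  2. ]
top red 70 69 dz -0.3 rack dx,dy [0.7 0.9]
top yellow 123 232 dz 0.1 rack dx,dy [-0.1  2.2]
top yellow 70 64 dz 0.1 rack dx,dy [0.7 1.5]
top green 123 229 dz 0.0 rack dx,dy [-0.   2.6]
top green 70 67 dz -0.2 rack dx,dy [0.8 0.6]
side blue 123 156 dz -0.6 rack dx,dy [-1.  -0.7]
side blue 70 147 dz -1.3 rack dx,dy [-0.4 -1.1]
side red 123 147 dz -0.7 rack dx,dy [-1.  -0.6]
side red 70 129 dz -1.1 rack dx,dy [-0.4 -1. ]
side yellow 123 125 dz -0.7 rack dx,dy [-0.2 -1. ]
side yellow 70 106 dz -1.0 rack dx,dy [-0.4 -1.3]
side green 123 108 dz -0.6 rack dx,dy [-1.8  0.7]
side green 70 98 dz -0.9 rack dx,dy [-0.1 -0.8]
end 57.4 [429.9  58.4 299.4] F [-0.6 -0.1 -0. ] op 93.7
```

View pics/side3.png

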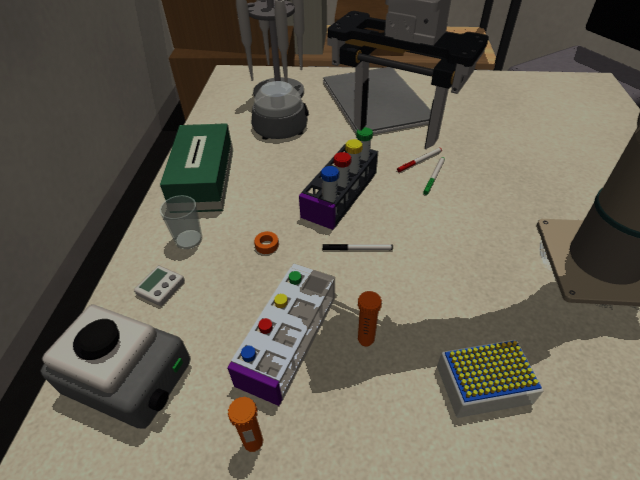

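The picture shows the grey rack with blue (330,173), red (342,160), yellow (355,147) and green (364,134) upright in order from the violet end. The vials are still in the white rack at (248,353), (265,325), (281,299) and (295,277). The gripper is open and clear of everything.

```bash
python3 -c "
from workcell import *
sign_off()"
```

```text
the job is handed in; nothing more can be done
```

I moved all four big tubes to the grey rack in the same order from the violet end (blue, red, yellow, green), released them, and handed the job in at about 57 s of the 112 s limit.

- **Tubes:** They stand upright. Cap tops are within 0.7 mm of the seated height and within about 2.6 mm of the opening centres.
- **Vials:** All four are still in place. Offsets are at most about 1.7 mm sideways and 1.3 mm in height.
- **Forces:** No contact showed above the force sensor's noise (about 1.7 N) during the moves.
- **Disagreement:** The two cameras differ by about 2–3 mm along the racks, which fits their roughly 2 mm calibration error. Both readings are well inside the tolerances.

No check failed. The orange look-alikes were not touched.

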